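# Clear the cup off and unscrew the jar

### The job

A small coffee cup has been left standing on the green cap of the amber jar: first set it upright on the steel tray, without dropping it, and let go. Then unscrew the tight cap (anticlockwise, about a fifth of a turn until the threads let go) while the holder braces the jar, so that the jar stays down in its holder. Finish while still holding the cap in the gripper, level and two or three centimetres clear above the open mouth, and do not disturb the other cups, the burner or the grinder.

Things in the scene. Friction and masses are not known exactly. Their poses are not given: they have to be found in the camera images.
- cup: the cup to clear away, standing on the jar's cap: white ceramic sini (small handleless coffee cup) with a blue band, 48 mm high, foot 40 mm across, 51 mm across at 14 mm up widening straight to 55 mm at the rim, wall 3 mm, 70 g; origin at the centre of its underside, z up through the mouth
- cap: green ribbed plastic screw cap, 60 mm diameter, 34 mm high, flat top, 45 g; origin at the centre of its lower edge, z up. Right-hand thread: anticlockwise from above frees it after 1.0 to 1.2 rad (it rises about 3 mm, but need not be raised meanwhile), then it lifts straight off; a stop comes after 1.55 rad or more. Stiff at first (up to 0.6 N m); lifted before it is free, it lifts the jar
- jar: loose amber glass jar in the holder (0.05 rad of turning play), 0.55 kg: 72 mm square body 80 mm high with a flat shoulder, then a round neck 41 mm diameter (51 mm over the threads) to 110 mm; origin at the centre of its underside, z up. With the cap tight, the cap's lower edge is at 86 mm (6 mm above the shoulder) and its top at 120 mm
- jar_mouth (a point): centre of the jar's mouth, on its axis, 110 mm above its underside (a sprung black rubber seal, 36 mm across, stands up to 8 mm higher)
- holder: grey bracing holder fixed to the counter, 99 mm square outside, 45 mm high, with a 75 mm square pocket whose floor is 8 mm above its origin (centre of its underside, z up); stops the jar turning but not lifting
- tray: steel tray fixed on the counter, 220 mm (its x) by 280 mm (its y), floor 3 mm above its origin (centre of its underside), rim 14 mm high and 4 mm thick; two other cups stand in its +x half
- tray_free (a point): middle of the free place on the tray's floor, 45 mm from the tray's centre along its -x; at least 110 mm from the other cups' centres
- cup_a: bystander on the tray: white ceramic sini (small handleless coffee cup) with a blue band, 48 mm high, foot 40 mm across, 51 mm across at 14 mm up widening straight to 55 mm at the rim, wall 3 mm, 70 g; origin at the centre of its underside, z up through the mouth
- cup_b: bystander on the tray: white ceramic sini (small handleless coffee cup) with a blue band, 48 mm high, foot 40 mm across, 51 mm across at 14 mm up widening straight to 55 mm at the rim, wall 3 mm, 70 g; origin at the centre of its underside, z up through the mouth
- burner: bystander: terracotta incense burner, 76 mm across, 86 mm high, origin at the centre of its underside
- grinder: bystander: black plastic grinder, 92 mm across, 168 mm high, origin at the centre of its underside
Mind the look-alikes: they are no part of the job. Several things have the shape of the cap; the one meant has the colours described above. Of the things shaped like the holder, the grey one is meant.

How it is judged:
On the way, in this order (a step that is already met when the one before it is completed fails the run):
1. the cup stands upright on the tray, released (z of cup in the frame of tray between -0.003 and 0.008 m and x of cup in the frame of tray between -0.1 and 0.1 m and y of cup in the frame of tray between -0.13 and 0.13 m and angle between cup's own z axis and vertical below 0.12 rad and linear speed of cup below 0.03 m/s and contact force between the fingers and cup below 0.05 N and z of cap in the frame of jar_mouth below -0.018 m), for 0.2 s.
2. the cap is unscrewed and held clear above the mouth (z of cap in the frame of jar_mouth between 0.005 and 0.06 m and horizontal distance between cap and jar_mouth below 0.02 m and angle between cap's own z axis and vertical below 0.15 rad and contact force between the fingers and cap above 1 N and contact force between cap and jar below 0.05 N and contact force between cap and holder below 0.05 N and z of jar in the frame of holder below 0.013 m and angle between jar's own z axis and vertical below 0.1 rad), for 0.2 s.
At the end, for the whole second after the job is handed in: Cap held still, lower edge 5-60 mm above the mouth, within 20 mm of the jar axis, tilt under 0.15 rad, touching no jar or holder; jar down in holder within 5 mm, tilt under 0.1 rad; cup upright and released on tray; bystanders moved under 30 mm (all of step 2 and z of cup in the frame of tray between -0.003 and 0.008 m and x of cup in the frame of tray between -0.1 and 0.1 m and y of cup in the frame of tray between -0.13 and 0.13 m and angle between cup's own z axis and vertical below 0.12 rad and linear speed of cup below 0.03 m/s and contact force between the fingers and cup below 0.05 N and linear speed of cap below 0.02 m/s and distance of each of cup_a, cup_b, burner, grinder from where it was at the start of the episode below 0.03 m); the arm keeps its last pose, push and grip.
It fails at once if the jar is lifted more than 10 mm in its holder or tipped (z of jar in the frame of holder above 0.018 m or angle between jar's own z axis and vertical above 0.15 rad).
It fails at once if the cup is dropped (contact force between the fingers and cup below 0.01 N and linear speed of cup above 0.6 m/s).
It fails at once if a bystander is pushed more than 30 mm or tipped over (distance of any of cup_a, cup_b, burner, grinder from where it was at the start of the episode above 0.03 m or angle between any of cup_a, cup_b, burner, grinder's own z axis and vertical above 0.35 rad).
It also fails if it takes over 54 s, if anything falls off the work surface, if the arm or the gripper's body presses on something with over 40 N, if the wrist force passes 120 N, or if a joint passes its speed limit or range.

### The arm

A 6-joint arm with a two-finger parallel gripper is mounted at the origin on the work surface. World frame = base frame: x ahead of the robot, y to its left, z up, the work surface at z = 0. Lengths are in m, angles in rad, forces in N, time in s.
With the tool pointing down it reaches from about 0.225 to 0.875 m from the base axis. Payload 3.4 kg.
Tool frame: the origin (TCP) lies midway between the tips of the shut fingers; the grasp point (between the pads) lies 19 mm behind it (manip.pinch_z is the z of the grasp point in the tool frame, in m); z points along the fingers, x is the direction in which the jaws open and shut, and the axes are right-handed (so a half turn about z gives the same grasp; the last joint's range is limited). The gripper opens to 85 mm and grips with 20 to 120 N. Pads are 22 mm wide; open, the fingers measure 114 mm over their backs; the gripper's body (76 mm by 85 mm) begins 54 mm behind the grasp point. The pads swing forward as they close: fully open they stand 13 mm farther back than shut.
Start: joints at [-1.292, 0.276, 1.505, -0, 1.361, -0.121], TCP at [0.224, -0.53, 0.231] pointing down, gripper open.
Joint ranges: [-2.89, 2.89], [-0.75, 2.08], [0.22, 2.7], [-1.18, 4.32], [0.11, 2.71], [-2.7, 2.7]. Speed limits (rad/s): [2.57, 2.57, 3.14, 3.14, 3.14, 3.14].

### API

Orientations are given as a unit quaternion [w, x, y, z].
In Python, from rig import manip gives the robot as it stands. The module is installed in compiled form; this text tells all that it offers.
- The arm moves only by the tool drive_tool, never from a script. Its argument "steps" is a list of rows, each a list of 5 numbers: the shift along the tool's x, y, z in mm, then the turn about the tool's z in rad, then the gripper command: -1 is shut, 1 is fully open, values between are in proportion. A call has 1 to 5 rows; each row is the pose to reach, as a shift and turn from the pose measured when the call began, along the tool's axes at that moment; what a row does not reach only later rows make up. A row lasts 1/10 s, in which the tool goes at most 50 mm and 8.59 degrees, less where a joint would pass 70% of its speed; a pose out of reach is approached as far as the arm can. A call with a gripper value outside its range is refused whole. The fingers move at their own pace and stop on an object; "squeeze" is the grip in N (left out, the last holds). Time passes only in rows, so rows that repeat a pose let the fingers close. It gives the time, the measured TCP pose, the force and the opening at its end, in the units of the state.
- manip.get_state(): the state, without advancing time (a new reading comes with each control period).
- manip.get_image(name): name is "scene" or "top" or "wrist"; returns the picture (384x512x3 uint8, blue, green, red); there is no depth.
- manip.get_calibration(name): a dict with "camera_matrix" (3x3 intrinsics, pixels), "distortion" ([k1, k2, p1, p2, k3] as OpenCV has them; the pictures are not rectified), "rvec" (rotation vector, rad) and "tvec" (3), from world to camera coordinates, as OpenCV has them. Camera axes: x right, y down, z forward; pixel columns grow to the right and rows downward; lengths in m; the calibration is good to about 2 mm. A picture is of the moment at which its call begins: read the wrist's pose just before it. get_calibration takes no time and is no camera call; for the wrist camera it gives the pose at the moment of the call.
- manip.sign_off(): hands the job in, once; it reports no verdict.
Trained networks look in the newest picture that a camera, given by its name, has taken for a name from the list of things; names that differ only in an ending like _2 or _b are one class to them, and where a whole thing is asked for, a point or a joint stands for the part that bears it (a point fixed in the world has none). Each returns a list of dicts, best first, with "conf" (0 to 1); they miss things now and then, are a little off and sometimes report something else, mostly with a low value. They report only what shows in the picture. A call takes as long as a camera call. They do not tell look-alikes from the thing itself.
- manip.masks_of(camera, name): "pixels" (384x512 bool, what is visible of it) and "location" ([column, row] in pixels, amid what is visible of it).
The state is a dict: "clock": time; "qpos": joint angles; "qd": joint speeds; "effort": joint torques, N m; "position": TCP position; "ee_rot": TCP orientation; "contact_force": force on the tool from outside, world axes, zero at the start; "moment": the same for the moment, N m; "width": finger opening in m.
Only numpy, scipy, OpenCV 4.12 (cv2) and the standard library are available. Lean on these libraries where they do the work, as an engineer would, in place of code of your own. Each camera call takes 0.05 s, during which the arm holds its last target.

## Working session

There is one attempt and no reset: what is moved stays moved. The work goes in short steps, Python scripts to look and compute and a tool call to move; the robot and the scene stay as the last step left them, time stands still between calls to the robot, and variables do not carry over. Pictures are saved under pics/ and viewed, and the job is handed in when it is done.

Besides the shell and the picture viewer there is one more tool, called after "Emit:" as name(argument=value, ...), one argument or row to a line, values as JSON. drive_tool: Moves the arm, as the interface text tells. Its arguments: {"type":"object","properties":{"steps":{"type":"array","items":{"type":"array","items":{"type":"number"}}},"squeeze":{"type":"number"}},"required":["steps"]}

```bash
mkdir -p pics; ls; python3 - <<'E'
from rig import manip
import cv2
s=manip.get_state();print(s); print(manip.pinch_z)
for n in("scene","top","wrist"):
    im=manip.get_image(n);cv2.imwrite(f"pics/a_{n}.png",im)
    c=manip.get_calibration(n);print(n,c)
E
```

```text
pics
{'clock': 0.0, 'qpos': array([-1.29197745e+00,  2.76612499e-01,  1.50615150e+00,  8.51593175e-06,
        1.36067718e+00, -1.21006621e-01]), 'qd': array([ 1.51819985e-03,  2.78995091e-04,  1.90174532e-03, -1.12396015e-03,
       -2.21695840e-04,  6.04860629e-05]), 'effort': array([-6.81514757e-04, -4.16779053e+01, -2.45805931e+01, -3.07362998e-04,
        1.07552190e-02, -1.09493573e-05]), 'position': array([ 0.22367114, -0.52914037,  0.2304224 ]), 'ee_rot': array([-6.03168145e-04,  8.33443093e-01, -5.52604520e-01, -7.00329658e-04]), 'contact_force': array([-0.28113419,  0.29545238, -1.06424613]), 'moment': array([0.0053678 , 0.06119823, 0.0142126 ]), 'width': 0.08550847608624418}
-0.0187
scene {'camera_matrix': array([[424.04806187,   0.        , 251.70328306],
       [  0.        , 424.04806187, 198.56653135],
       [  0.        ,   0.        ,   1.        ]]), 'distortion': array([-0.0337304,  0.       ,  0.       ,  0.       ,  0.       ]), 'rvec': array([ 1.60833312,  2.20988622, -0.65193451]), 'tvec': array([ 0.05230627, -0.46667043,  1.64829112])}
top {'camera_matrix': array([[397.0847016 ,   0.        , 252.99610988],
       [  0.        , 397.0847016 , 186.36036797],
       [  0.        ,   0.        ,   1.        ]]), 'distortion': array([-0.14262853,  0.        ,  0.        ,  0.        ,  0.        ]), 'rvec': array([ 2.17355375, -2.148889  ,  0.12385206]), 'tvec': array([0.12125279, 0.63021283, 1.30991184])}
wrist {'camera_matrix': array([[293.36168644,   0.        , 255.32327029],
       [  0.        , 293.36168644, 194.39663784],
       [  0.        ,   0.        ,   1.        ]]), 'distortion': array([-0.02202,  0.     ,  0.     ,  0.     ,  0.     ]), 'rvec': array([-2.38075017,  1.57932519,  0.26318043]), 'tvec': array([-0.57366303, -0.04151706,  0.3816164 ])}
```

View pics/a_scene.png

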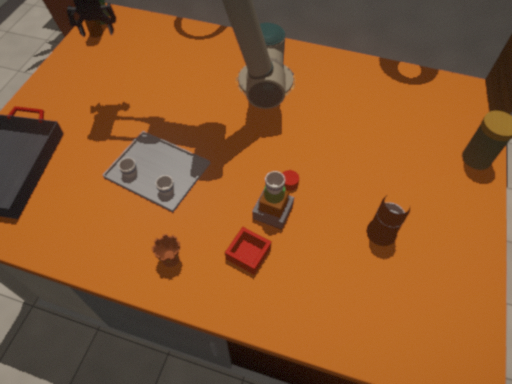

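View pics/a_top.png

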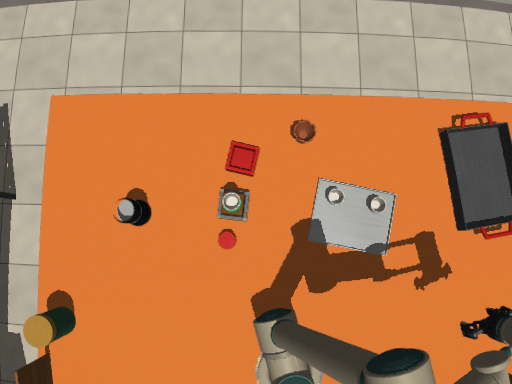

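View pics/a_wrist.png

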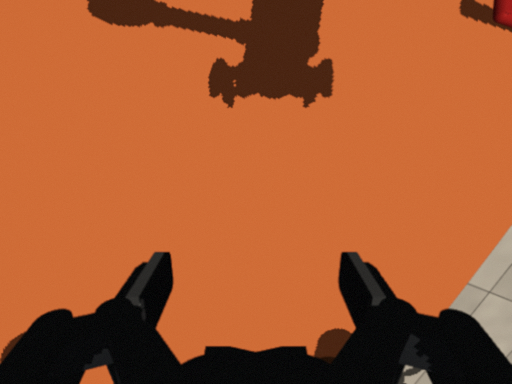

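```bash
python3 - <<'E'
from rig import manip
import numpy as np
for cam in("top","scene"):
  for n in("cup","cap","jar","holder","tray","burner","grinder"):
    for d in manip.masks_of(cam,n):
        ys,xs=np.where(d["pixels"])
        print(cam,n,round(d["conf"],2),np.round(d["location"],1),len(xs),(xs.min(),xs.max(),ys.min(),ys.max()) if len(xs) else None)
E
```

```text
top cup 0.79 [378.7 204.5] 165 (np.int64(370), np.int64(384), np.int64(198), np.int64(211))
top cup 0.75 [229.6 204.8] 233 (np.int64(223), np.int64(239), np.int64(193), np.int64(210))
top cup 0.71 [337.9 194.3] 227 (np.int64(327), np.int64(344), np.int64(189), np.int64(204))
top cap 0.65 [228.9 242.6] 244 (np.int64(219), np.int64(236), np.int64(232), np.int64(249))
top cap 0.61 [235.9 208.8] 32 (np.int64(229), np.int64(241), np.int64(205), np.int64(212))
top cap 0.34 [352.9 218.6] 4585 (np.int64(307), np.int64(396), np.int64(179), np.int64(254))
top jar 0.52 [236.3 212.5] 168 (np.int64(221), np.int64(244), np.int64(193), np.int64(216))
top holder 0.83 [232.7 214.2] 346 (np.int64(218), np.int64(248), np.int64(189), np.int64(220))
top holder 0.59 [240.7 161.2] 854 (np.int64(226), np.int64(258), np.int64(142), np.int64(176))
top tray 0.92 [352.7 216.9] 4643 (np.int64(308), np.int64(396), np.int64(178), np.int64(254))
top burner 0.72 [304.5 131.6] 378 (np.int64(294), np.int64(314), np.int64(121), np.int64(143))
top grinder 0.57 [132.7 212.8] 726 (np.int64(117), np.int64(151), np.int64(19
[... 275 characters left out ...]
nt64(158), np.int64(177))
scene cap 0.56 [272.1 206.7] 385 (np.int64(259), np.int64(288), np.int64(191), np.int64(216))
scene jar 0.94 [272.5 206.9] 353 (np.int64(259), np.int64(287), np.int64(192), np.int64(216))
scene holder 0.93 [271.2 219.1] 566 (np.int64(251), np.int64(292), np.int64(197), np.int64(229))
scene holder 0.83 [246.7 247.5] 1367 (np.int64(225), np.int64(270), np.int64(227), np.int64(274))
scene tray 0.85 [156.9 169.9] 4120 (np.int64(104), np.int64(209), np.int64(132), np.int64(210))
scene burner 0.77 [163.5 249.6] 651 (np.int64(152), np.int64(179), np.int64(234), np.int64(266))
scene grinder 0.63 [385.9 223.7] 1273 (np.int64(367), np.int64(409), np.int64(197), np.int64(246))
```

```bash
cat > h.py <<'E'
import numpy as np,cv2
from rig import manip
def rc(cam,c=None):
    c=c or manip.get_calibration(cam)
    R=cv2.Rodrigues(c["rvec"])[0];return c,R,-R.T@c["tvec"]
def pix2w(cam,uv,z,c=None):
    c,R,o=rc(cam,c)
    p=cv2.undistortPoints(np.array(uv,float).reshape(-1,1,2),c["camera_matrix"],c["distortion"]).reshape(-1,2)
    d=np.c_[p,np.ones(len(p))]@R
    return o+d*((z-o[2])/d[:,2:3])
def proj(cam,P,c=None):
    c=c or manip.get_calibration(cam)
    return cv2.projectPoints(np.array(P,float).reshape(-1,1,3),c["rvec"],c["tvec"],c["camera_matrix"],c["distortion"])[0].reshape(-1,2)
def toolR(s=None):
    s=s or manip.get_state()
    w,x,y,z=s["ee_rot"]
    from scipy.spatial.transform import Rotation
    return Rotation.from_quat([x,y,z,w]).as_matrix()
E
python3 - <<'E'
from h import *
im=cv2.imread("pics/a_top.png")
cr=im[130:260,205:405];cv2.imwrite("pics/a_crop.png",cv2.resize(cr,(800,520),interpolation=cv2.INTER_CUBIC))
sc=cv2.imread("pics/a_scene.png")[120:240,95:305];cv2.imwrite("pics/a_crops.png",cv2.resize(sc,None,fx=3.8,fy=3.8,interpolation=cv2.INTER_CUBIC))
print("cup top",pix2w("top",[[231.5,201.5]],.176))
print("cup scene",pix2w("scene",[[275,181.5]],.15))
E
```

```text
cup top [[0.56572938 0.19268844 0.176     ]]
cup scene [[0.56098776 0.19637596 0.15      ]]
```

View pics/a_crop.png

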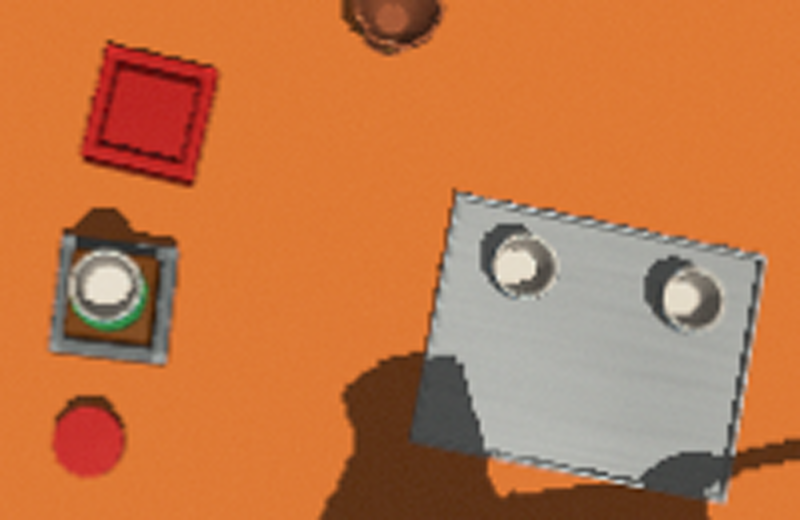

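View pics/a_crops.png

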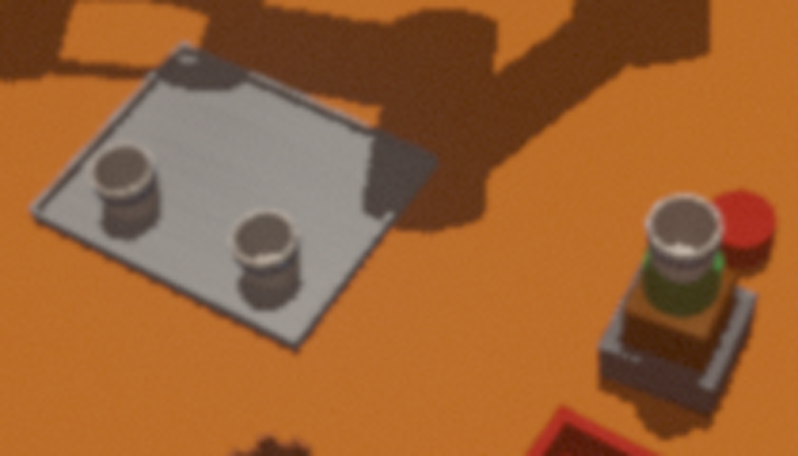

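```bash
python3 - <<'E'
from h import *
t=pix2w("top",[[318.75,178],[396,194.5],[385.5,255],[308,240]],.014)
print("tray",t.round(4),t.mean(0)); 
h=pix2w("top",[[221.75,189.25],[249.25,190],[246.25,220.5],[217.5,218]],.045)
print("holder",h.round(4),h.mean(0))
# tray -y... sides
for i in range(4):
    d=t[(i+1)%4]-t[i];print(np.linalg.norm(d),np.degrees(np.arctan2(d[1],d[0])))
for i in range(4):
    d=h[(i+1)%4]-h[i];print(np.linalg.norm(d),np.degrees(np.arctan2(d[1],d[0])))
print("cups",pix2w("top",[[335,196.5],[377,204]],.051))
print("scene tray",pix2w("scene",[[95+183/3.8,120+46/3.8],[95+437/3.8,120+160/3.8],[95+296/3.8,120+350/3.8],[95+36/3.8,120+210/3.8]],.014))
s=manip.get_state();R=toolR(s);print(R.round(3))
c,Rw,o=rc("wrist");print("cam in tool",R.T@(o-s["position"]),(Rw@R).round(3))
E
```

```text
tray [[ 0.6632 -0.0993  0.014 ]
 [ 0.6084 -0.3733  0.014 ]
 [ 0.3982 -0.3314  0.014 ]
 [ 0.4493 -0.0613  0.014 ]] [ 0.52976244 -0.21633726  0.014     ]
holder [[0.6168 0.2336 0.045 ]
 [0.6153 0.1409 0.045 ]
 [0.5128 0.1496 0.045 ]
 [0.5199 0.2459 0.045 ]] [0.56620107 0.19251365 0.045     ]
0.27936198345627233 -101.31786910823409
0.21431491131074745 168.74178851051235
0.27489582036923893 79.28978654009036
0.21728111535384226 -10.077150788540592
0.09271291413304866 -90.91180050792926
0.1029269514577595 175.1244491499811
0.09656896042920937 85.7673768919253
0.0976866337787604 -7.264423960575207
cups [[ 0.5959015  -0.14789057  0.051     ]
 [ 0.5717667  -0.29207074  0.051     ]]
scene tray [[ 0.40571525 -0.32362603  0.014     ]
 [ 0.45798209 -0.05244835  0.014     ]
 [ 0.67435852 -0.09181064  0.014     ]
 [ 0.61415146 -0.36242258  0.014     ]]
[[ 0.389 -0.921  0.   ]
 [-0.921 -0.389 -0.   ]
 [ 0.     0.    -1.   ]]
cam in tool [-0.0006145  -0.08338158 -0.14323688] [[ 1.     0.001 -0.   ]
 [-0.001  0.947 -0.323]
 [-0.     0.323  0.947]]
```

Look-alikes (top view): target cup (231,202), other cups (335,196) and (377,204); green cap under the target cup versus red cap (228,240); grey holder (233,204) versus red holder (242,158). The crop confirms the cup standing on the green cap in the grey holder.

Emit:
drive_tool(
  steps=[
    [-532, -596, -40, 0, 1],
    [-532, -596, -40, 0, 1],
    [-532, -596, -40, 0, 1],
    [-532, -596, -40, 0, 1],
    [-532, -596, -40, 0, 1],
  ],
)

```text
clock: 1.35
position: [0.3312, -0.3023, 0.2441]
ee_rot: [-0.0, 0.833, -0.553, 0.0]
contact_force: [1.8, -0.3, 0.0]
width: 0.0853
```

Emit:
drive_tool(
  steps=[
    [-365, -409, -26, 0, 1],
    [-365, -409, -26, 0, 1],
    [-365, -409, -26, 0, 1],
    [-365, -409, -26, 0, 1],
    [-365, -409, -26, 0, 1],
  ],
)

```text
clock: 1.85
position: [0.4382, -0.0764, 0.2562]
ee_rot: [-0.0, 0.833, -0.553, 0.001]
contact_force: [0.9, 0.2, 0.5]
width: 0.085
```

Emit:
drive_tool(
  steps=[
    [-197, -221, -14, 0, 1],
    [-197, -221, -14, 0, 1],
    [-197, -221, -14, 0, 1],
    [-197, -221, -14, 0, 1],
    [-197, -221, -14, 0, 1],
  ],
)

```text
clock: 2.35
position: [0.5452, 0.1494, 0.2681]
ee_rot: [-0.0, 0.833, -0.553, 0.001]
contact_force: [1.5, -1.4, 2.0]
width: 0.0851
```

Emit:
drive_tool(
  steps=[
    [-32, -36, -2, 0, 1],
    [-32, -36, -2, 0, 1],
    [-32, -36, -2, 0, 1],
  ],
)

```text
clock: 2.65
position: [0.5659, 0.1938, 0.2695]
ee_rot: [0.0, 0.834, -0.552, 0.001]
contact_force: [-0.3, -1.4, 0.4]
width: 0.0853
```

```bash
python3 - <<'E'
from h import *
s=manip.get_state();c=manip.get_calibration("wrist");im=manip.get_image("wrist")
cv2.imwrite("pics/b_wrist.png",im)
print(s["position"])
for n in("cup","cap","jar"):
    for d in manip.masks_of("wrist",n):
        ys,xs=np.where(d["pixels"]);print(n,d["conf"],d["location"],len(xs),xs.min(),xs.max(),ys.min(),ys.max())
        if n=="cup":
            cv2.imwrite("pics/b_mask.png",d["pixels"].astype(np.uint8)*255) if d["conf"]>.5 else 0
# predicted rim at estimated pos
a=np.linspace(0,2*np.pi,37)
P=np.c_[.5657+.0275*np.cos(a),.193+.0275*np.sin(a),0*a+.176]
p=proj("wrist",P,c);print(p.min(0),p.max(0))
for q in p: cv2.circle(im,tuple(int(round(v)) for v in q),1,(0,0,255),-1)
cv2.imwrite("pics/b_ov.png",im)
E
```

```text
[0.56585791 0.19382116 0.26947868]
cup 0.86 [482.2, 231.4] 1703 457 510 212 254
cup 0.72 [255.6, 188.3] 3325 223 286 157 222
cap 0.88 [253.3, 155.4] 744 224 282 144 176
cap 0.62 [209.5, 224.4] 1628 187 230 203 249
cap 0.28 [480.5, 234.3] 1707 456 511 212 254
jar 0.83 [254.2, 145.6] 1396 214 294 122 184
[224.48057122 166.58564659] [288.63274098 227.14647771]
```

View pics/b_ov.png

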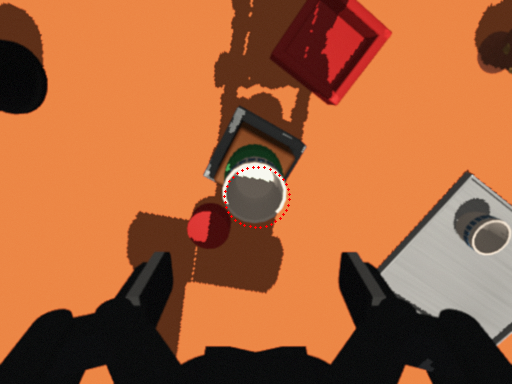

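```bash
cat >> h.py <<'E'
E
python3 - <<'E'
from h import *
im=cv2.imread("pics/b_wrist.png");c=manip.get_calibration("wrist")
cv2.imwrite("pics/b_crop.png",cv2.resize(im[120:240,190:320],None,fx=5,fy=5,interpolation=cv2.INTER_NEAREST))
b=im.min(2); m=(b>165).astype(np.uint8); m[:140]=0;m[240:]=0;m[:,:210]=0;m[:,300:]=0
ys,xs=np.where(m);print(len(xs),xs.min(),xs.max(),ys.min(),ys.max())
h=cv2.convexHull(np.c_[xs,ys].astype(np.float32)).reshape(-1,2)
from scipy.optimize import least_squares
w=pix2w("wrist",h,.176,c)
r=least_squares(lambda p:np.hypot(w[:,0]-p[0],w[:,1]-p[1])-.0275,[.567,.194],loss="soft_l1",f_scale=.0005)
print(r.x,(r.fun*1e3).round(1))
E
```

```text
780 223 285 162 212
[0.56765765 0.19396786] [-0.4 -0.5 -0.8 -1.5 -2.6 -1.2 -0.7 -0.4 -0.3 -0.4 -0.2 -0.2  0.  -0.1
  0.1 -0.1  0.2 -0.2  0.  -0.2 -0.2 -0.4 -0.2 -0.3 -0.5]
```

View pics/b_crop.png

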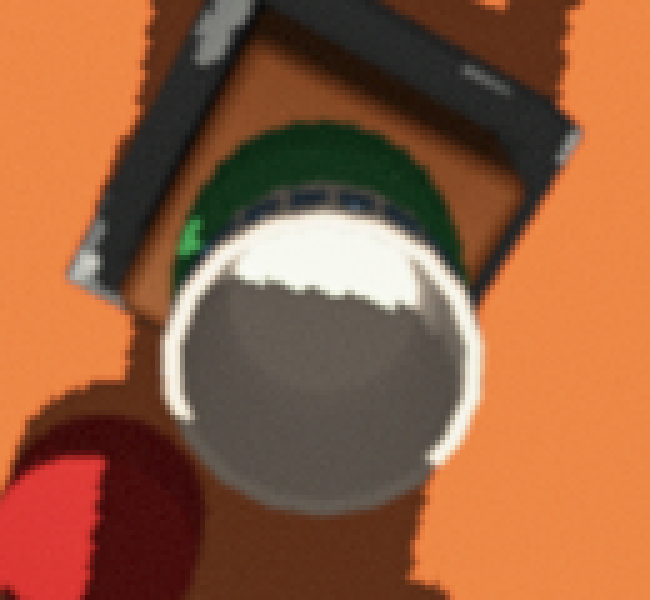

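Emit:
drive_tool(
  steps=[
    [-1.2, -3.5, 0, 0, 1],
    [-1.2, -3.5, 40, 0, 1],
    [-1.2, -3.5, 80, 0, 1],
    [-1.2, -3.5, 110, 0, 1],
    [-1.2, -3.5, 110, 0, 1],
  ],
)

```text
clock: 3.35
position: [0.5652, 0.1923, 0.1562]
ee_rot: [0.003, 0.833, -0.554, -0.002]
contact_force: [-0.9, 0.4, 0.0]
width: 0.0852
```

```bash
python3 - <<'E'
from h import *
s=manip.get_state();c=manip.get_calibration("wrist");im=manip.get_image("wrist")
print(s["position"],s["contact_force"])
a=np.linspace(0,2*np.pi,37)
P=np.c_[.5686+.0275*np.cos(a),.1963+.0275*np.sin(a),0*a+.176]
p=proj("wrist",P,c)
for q in p: cv2.circle(im,tuple(int(round(v)) for v in q),1,(0,0,255),-1)
cv2.imwrite("pics/c_ov.png",im)
E
```

```text
[0.56515284 0.19225017 0.15620788] [-0.86610882  0.38232976  0.00235215]
```

View pics/c_ov.png

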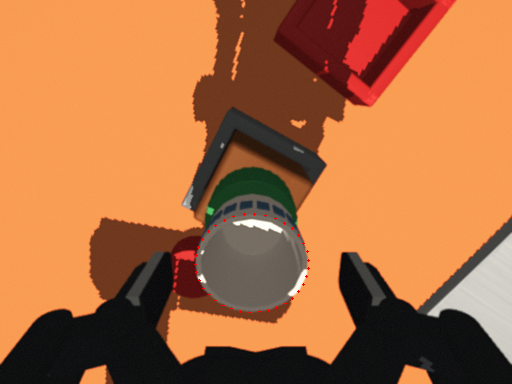

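Emit:
drive_tool(
  steps=[
    [0, 0, 0, 0, 1],
    [0, 0, 0, 0, 1],
  ],
)

```text
clock: 3.6
position: [0.5686, 0.1928, 0.1612]
ee_rot: [0.0, 0.832, -0.554, 0.001]
contact_force: [0.8, -0.2, 0.0]
width: 0.0855
```

```bash
python3 - <<'E'
from h import *
s=manip.get_state();R=toolR(s);print(s["position"],s["qd"].round(3),R.round(3))
d=np.array([.5686,.1963,.132])-s["position"];print(R.T@d*1e3)
E
```

```text
[0.56861488 0.19280359 0.16117823] [ 0.003 -0.002  0.002  0.001 -0.005 -0.001] [[ 0.386 -0.923  0.002]
 [-0.923 -0.386 -0.002]
 [ 0.003 -0.001 -1.   ]]
[-3.30714236 -1.29621587 29.17150387]
```

Emit:
drive_tool(
  steps=[
    [-2.5, -1.5, 15, 0, 1],
    [-2.5, -1.5, 29, 0, 1],
    [-2.5, -1.5, 29, 0, 1],
    [-2.5, -1.5, 29, 0, 1],
  ],
)

```text
clock: 4.0
position: [0.5698, 0.1957, 0.1334]
ee_rot: [-0.001, 0.832, -0.554, 0.002]
contact_force: [0.5, 0.8, 0.3]
width: 0.0854
```

```bash
python3 - <<'E'
from h import *
s=manip.get_state();c=manip.get_calibration("wrist");im=manip.get_image("wrist")
print(s["position"],s["contact_force"])
cv2.imwrite("pics/d.png",im)
im=manip.get_image("scene");cv2.imwrite("pics/d_s.png",cv2.resize(im[130:250,220:350],None,fx=4.5,fy=4.5))
E
```

```text
[0.56978452 0.19574696 0.13344107] [0.49962576 0.83926864 0.27269953]
```

View pics/d.png

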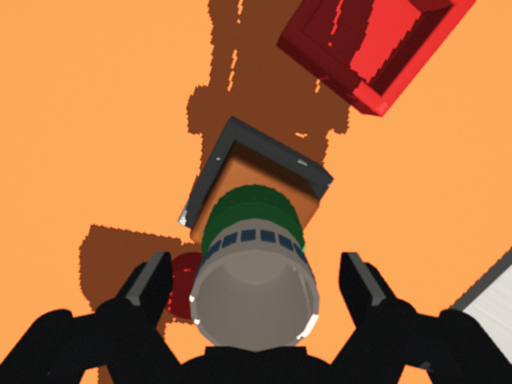

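View pics/d_s.png

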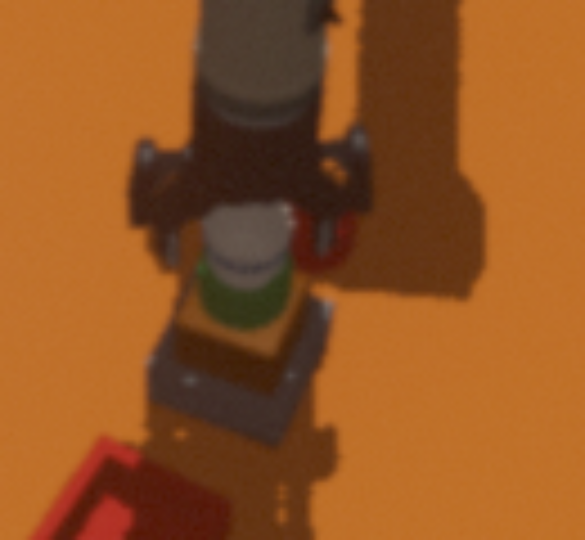

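Cup rim is centred between the fingers (255,300). Closing.

Emit:
drive_tool(
  steps=[
    [0, 0, 0, 0, -1],
    [0, 0, 0, 0, -1],
    [0, 0, 0, 0, -1],
    [0, 0, 0, 0, -1],
    [0, 0, 0, 0, -1],
  ],
  squeeze=25,
)

```text
clock: 4.6
position: [0.5705, 0.1959, 0.1345]
ee_rot: [-0.001, 0.832, -0.554, 0.003]
contact_force: [-0.3, -1.0, 5.8]
width: 0.0538
```

Emit:
drive_tool(
  steps=[
    [0, 0, 0, 0, -1],
    [0, 0, 0, 0, -1],
    [0, 0, 0, 0, -1],
  ],
)

```text
clock: 4.9
position: [0.5706, 0.1959, 0.1346]
ee_rot: [-0.001, 0.832, -0.554, 0.003]
contact_force: [0.0, -0.5, 2.9]
width: 0.0533
```

Emit:
drive_tool(
  steps=[
    [0, 0, -3, 0, -1],
    [0, 0, -8, 0, -1],
    [0, 0, -20, 0, -1],
    [0, 0, -40, 0, -1],
    [0, 0, -40, 0, -1],
  ],
)

```text
clock: 5.4
position: [0.5724, 0.1964, 0.1779]
ee_rot: [-0.004, 0.832, -0.554, 0.005]
contact_force: [0.6, -0.2, 0.5]
width: 0.0539
```

```bash
python3 - <<'E'
from h import *
s=manip.get_state();im=manip.get_image("wrist")
print(s["position"],s["contact_force"],s["width"])
cv2.imwrite("pics/e.png",im)
R=toolR(s);print(R.round(4));d=np.array([.490,-.204,.10])-s["position"];print(R.T@d*1e3)
E
```

```text
[0.57236998 0.19644888 0.17788018] [ 0.55710009 -0.21799337  0.50732818] 0.053850219254560766
[[ 3.859e-01 -9.225e-01  1.270e-02]
 [-9.225e-01 -3.859e-01  4.000e-04]
 [ 4.500e-03 -1.180e-02 -9.999e-01]]
[337.29258348 231.43845768  76.67722828]
```

View pics/e.png

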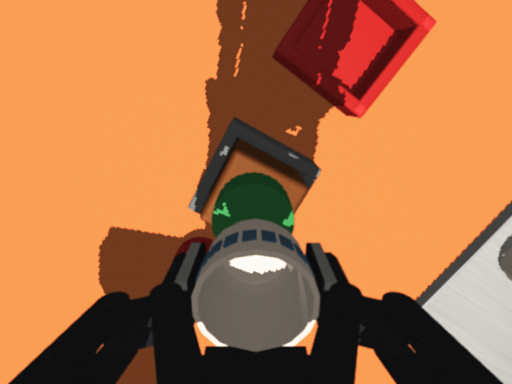

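Emit:
drive_tool(
  steps=[
    [36, 24, 2, 0, -1],
    [75, 51, 8, 0, -1],
    [114, 78, 16, 0, -1],
    [153, 105, 24, 0, -1],
    [192, 132, 32, 0, -1],
  ],
)

```text
clock: 5.95
position: [0.5229, -0.0333, 0.143]
ee_rot: [-0.003, 0.833, -0.554, 0.004]
contact_force: [-0.3, -0.8, -1.2]
width: 0.0533
```

```bash
python3 - <<'E'
from h import *
s=manip.get_state()
R=toolR(s);d=np.array([.490,-.204,.09])-s["position"];print(R.T@d*1e3,s["width"])
E
```

```text
[144.5386522   96.83405938  52.73033689] 0.053260993346338534
```

Emit:
drive_tool(
  steps=[
    [36, 24, 5, 0, -1],
    [75, 51, 20, 0, -1],
    [114, 77, 35, 0, -1],
    [144, 97, 50, 0, -1],
    [144, 97, 53, 0, -1],
  ],
)

```text
clock: 6.45
position: [0.4877, -0.2073, 0.0875]
ee_rot: [-0.002, 0.831, -0.556, 0.003]
contact_force: [0.5, 0.4, -0.9]
width: 0.0533
```

```bash
python3 - <<'E'
from h import *
s=manip.get_state();im=manip.get_image("wrist")
cv2.imwrite("pics/f.png",im)
im=manip.get_image("top");cv2.imwrite("pics/f_t.png",cv2.resize(im[150:300,280:430],None,fx=3.9,fy=3.9))
im=manip.get_image("scene");cv2.imwrite("pics/f_s.png",cv2.resize(im[110:230,90:240],None,fx=5,fy=5))
s=manip.get_state()
R=toolR(s);d=np.array([.490,-.204,.04])-s["position"];print(s["position"],R.T@d*1e3,s["width"])
E
```

```text
[ 0.48904999 -0.2029374   0.08906776] [ 1.26494283 -0.07794447 49.07209573] 0.05335407464686131
```

View pics/f_t.png

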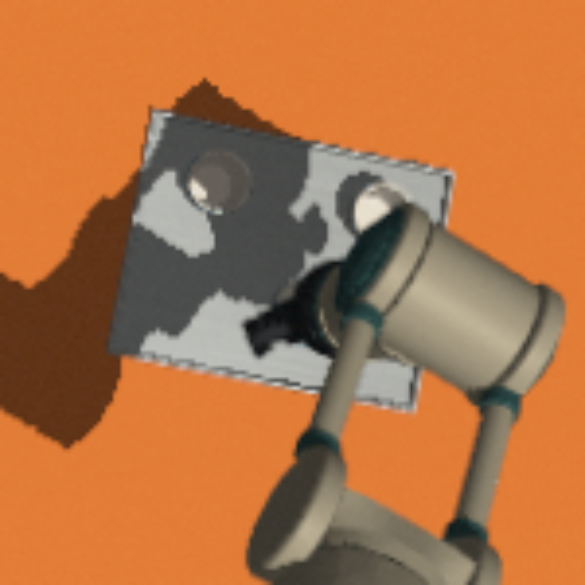

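View pics/f.png

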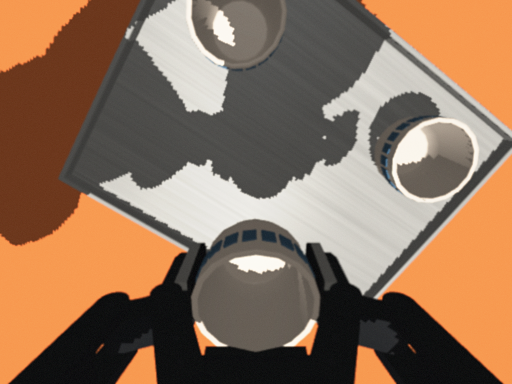

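View pics/f_s.png

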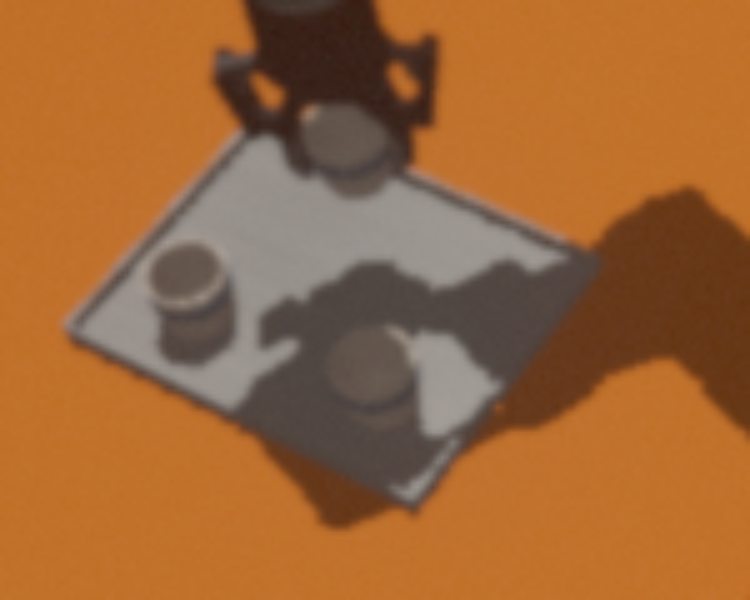

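Emit:
drive_tool(
  steps=[
    [1, 0, 20, 0, -1],
    [1, 0, 40, 0, -1],
    [1, 0, 58, 0, -1],
    [1, 0, 65, 0, -1],
    [1, 0, 65, 0, -1],
  ],
)

```text
clock: 7.1
position: [0.4898, -0.2023, 0.0237]
ee_rot: [-0.003, 0.833, -0.553, 0.002]
contact_force: [0.0, -0.2, -0.8]
width: 0.0532
```

Emit:
drive_tool(
  steps=[
    [0, 0, 4, 0, -1],
    [0, 0, 8, 0, -1],
    [0, 0, 10, 0, -1],
    [0, 0, 10, 0, -1],
  ],
)

```text
clock: 7.5
position: [0.4899, -0.2022, 0.0137]
ee_rot: [-0.003, 0.833, -0.554, 0.002]
contact_force: [0.1, 0.2, -0.2]
width: 0.0536
```

Emit:
drive_tool(
  steps=[
    [0, 0, 1, 0, -1],
    [0, 0, 2, 0, -1],
    [0, 0, 2, 0, -1],
  ],
)

```text
clock: 7.8
position: [0.4898, -0.2023, 0.0117]
ee_rot: [-0.003, 0.833, -0.554, 0.002]
contact_force: [0.4, 0.0, -1.2]
width: 0.0533
```

Emit:
drive_tool(
  steps=[
    [0, 0, 1, 0, -1],
    [0, 0, 2, 0, -1],
    [0, 0, 2, 0, -1],
  ],
)

```text
clock: 8.1
position: [0.4899, -0.2024, 0.0096]
ee_rot: [-0.003, 0.833, -0.554, 0.002]
contact_force: [0.1, -0.6, -0.9]
width: 0.053
```

Emit:
drive_tool(
  steps=[
    [0, 0, 1, 0, -1],
    [0, 0, 2, 0, -1],
    [0, 0, 2, 0, -1],
  ],
)

```text
clock: 8.4
position: [0.4901, -0.2022, 0.0094]
ee_rot: [-0.003, 0.833, -0.554, 0.003]
contact_force: [-3.1, 1.3, 13.2]
width: 0.0532
```

```bash
python3 - <<'E'
from h import *
im=manip.get_image("scene");cv2.imwrite("pics/g_s.png",cv2.resize(im[110:230,90:240],None,fx=5,fy=5))
s=manip.get_state();print(s["position"],s["contact_force"])
E
```

```text
[ 0.49008162 -0.20226314  0.00937333] [-3.01223794  3.26532416 12.55843788]
```

View pics/g_s.png

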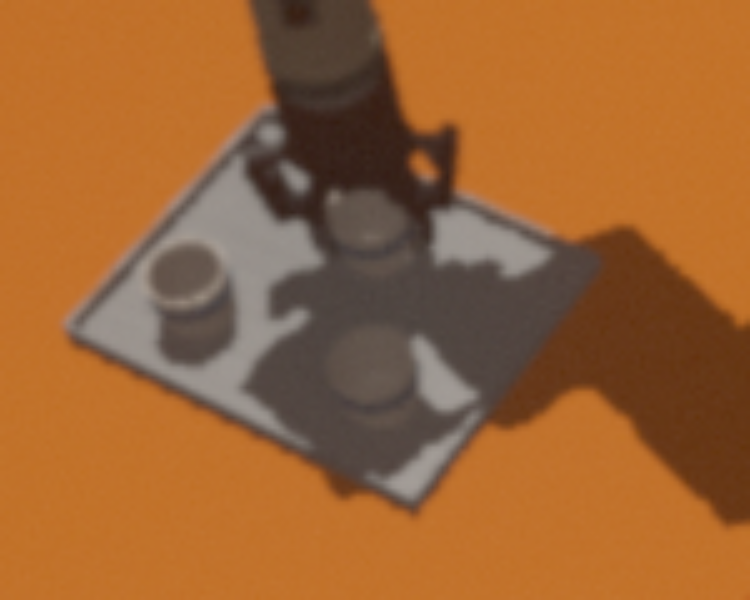

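Contact with the tray floor (13 N). Release.

Emit:
drive_tool(
  steps=[
    [0, 0, -0.5, 0, -1],
    [0, 0, -0.5, 0, 0.35],
    [0, 0, -0.5, 0, 0.5],
    [0, 0, -0.5, 0, 0.7],
    [0, 0, -0.5, 0, 0.8],
  ],
)

```text
clock: 8.95
position: [0.49, -0.2022, 0.0096]
ee_rot: [-0.003, 0.833, -0.554, 0.002]
contact_force: [0.4, 0.3, -0.1]
width: 0.0768
```

Emit:
drive_tool(
  steps=[
    [0, 0, 0, 0, 0.85],
    [0, 0, -5, 0, 0.85],
    [0, 0, -15, 0, 0.85],
    [0, 0, -35, 0, 0.85],
    [0, 0, -60, 0, 0.85],
  ],
)

```text
clock: 9.45
position: [0.489, -0.2021, 0.0703]
ee_rot: [-0.003, 0.833, -0.554, 0.002]
contact_force: [-0.2, -1.0, -0.9]
width: 0.0788
```

Emit:
drive_tool(
  steps=[
    [0, 0, -40, 0, 1],
    [0, 0, -80, 0, 1],
    [0, 0, -110, 0, 1],
    [0, 0, -110, 0, 1],
  ],
)

```text
clock: 9.85
position: [0.4912, -0.204, 0.1861]
ee_rot: [-0.003, 0.833, -0.554, 0.007]
contact_force: [0.9, 0.3, 0.1]
width: 0.0857
```

```bash
python3 - <<'E'
from h import *
s=manip.get_state();c=manip.get_calibration("wrist");im=manip.get_image("wrist")
cv2.imwrite("pics/h_w.png",im)
im=manip.get_image("scene");cv2.imwrite("pics/h_s.png",cv2.resize(im[110:230,90:310],None,fx=3.6,fy=3.6))
R=toolR(s);d=np.array([.5686,.1955,.22])-s["position"];print(s["position"],R.T@d*1e3,s["width"])
E
```

```text
[ 0.49117753 -0.20402934  0.18605269] [-338.10657756 -226.5294743   -33.74456575] 0.08565373625964462
```

View pics/h_s.png

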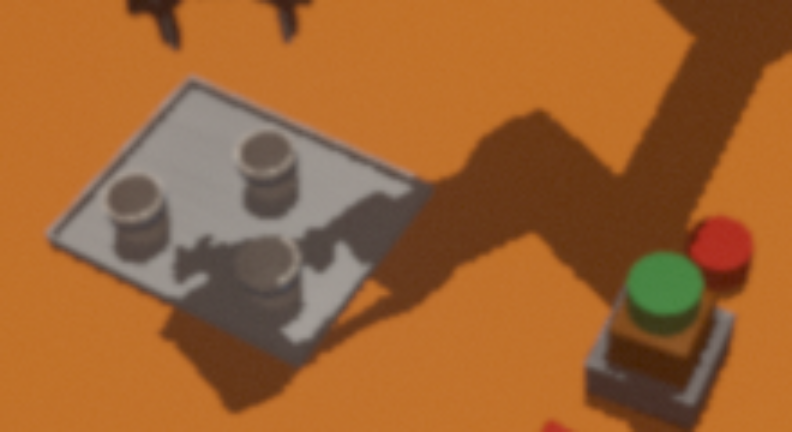

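View pics/h_w.png

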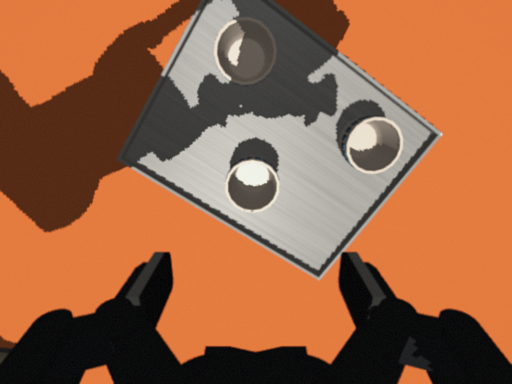

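The cup stands upright on the tray at scene crop (267,170). Next, the cap.

Emit:
drive_tool(
  steps=[
    [-338, -226, -34, 0, 1],
    [-338, -226, -34, 0, 1],
    [-338, -226, -34, 0, 1],
    [-338, -226, -34, 0, 1],
    [-338, -226, -34, 0, 1],
  ],
)

```text
clock: 10.45
position: [0.5348, 0.0439, 0.2014]
ee_rot: [-0.002, 0.833, -0.554, 0.001]
contact_force: [0.4, -0.3, -0.7]
width: 0.0852
```

```bash
python3 - <<'E'
from h import *
s=manip.get_state()
R=toolR(s);d=np.array([.5686,.1955,.22])-s["position"];print(s["position"],R.T@d*1e3,s["width"])
E
```

```text
[0.53475812 0.04390578 0.20140918] [-126.70429615  -89.940021    -18.1249557 ] 0.08521590625995727
```

Emit:
drive_tool(
  steps=[
    [-40, -29, -6, 0, 1],
    [-80, -57, -12, 0, 1],
    [-115, -81, -17, 0, 1],
    [-127, -90, -18, 0, 1],
    [-127, -90, -18, 0, 1],
  ],
)

```text
clock: 10.95
position: [0.568, 0.1974, 0.2183]
ee_rot: [-0.001, 0.834, -0.552, 0.001]
contact_force: [-1.3, -0.6, 0.1]
width: 0.0857
```

Emit:
drive_tool(
  steps=[
    [0, 0, 0, 0, 1],
    [0, 0, 0, 0, 1],
  ],
)

```text
clock: 11.15
position: [0.5672, 0.1958, 0.2173]
ee_rot: [-0.0, 0.833, -0.553, -0.0]
contact_force: [-0.8, -0.4, 0.8]
width: 0.0855
```

```bash
cat >> h.py <<'E'
def fitcap(im,c,z,guess,r=.030):
    from scipy.optimize import least_squares
    hsv=cv2.cvtColor(im,cv2.COLOR_BGR2HSV)
    m=((hsv[...,0]>45)&(hsv[...,0]<85)&(hsv[...,1]>100)).astype(np.uint8)
    n,l,st,_=cv2.connectedComponentsWithStats(m)
    k=1+np.argmax(st[1:,4]);ys,xs=np.where(l==k)
    print("green",len(xs),xs.min(),xs.max(),ys.min(),ys.max())
    return m
E
python3 - <<'E'
from h import *
s=manip.get_state();c=manip.get_calibration("wrist");im=manip.get_image("wrist")
cv2.imwrite("pics/i_w.png",im);print(s["position"])
m=fitcap(im,c,.128,None)
a=np.linspace(0,2*np.pi,73)
P=np.c_[.5686+.03*np.cos(a),.1955+.03*np.sin(a),0*a+.128]
p=proj("wrist",P,c);print(p.min(0),p.max(0))
ov=im.copy()
for q in p: cv2.circle(ov,tuple(int(round(v)) for v in q),0,(0,0,255),-1)
cv2.imwrite("pics/i_ov.png",cv2.resize(ov[100:260,170:340],None,fx=3.7,fy=3.7,interpolation=cv2.INTER_NEAREST))
np.save("i_c.npy",np.r_[c["rvec"],c["tvec"]])
E
```

```text
[0.5671797  0.19579187 0.21725836]
green 3986 221 290 156 228
[221.3561935  162.65529538] [292.77482223 230.00228592]
```

View pics/i_ov.png

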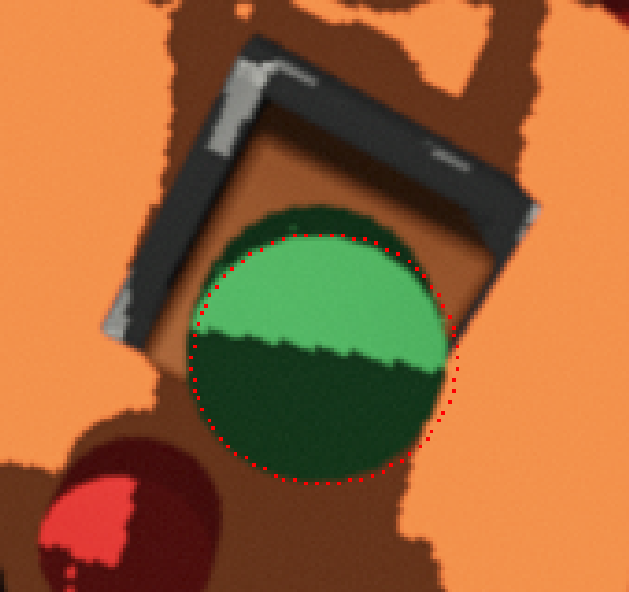

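Emit:
drive_tool(
  steps=[
    [0, -1.5, 35, 0, 1],
    [0, -1.5, 70, 0, 1],
    [0, -1.5, 95, 0, 1],
    [0, -1.5, 100, 0, 1],
    [0, -1.5, 100, 0, 1],
  ],
)

```text
clock: 11.7
position: [0.5685, 0.1951, 0.1172]
ee_rot: [0.0, 0.833, -0.554, -0.0]
contact_force: [-1.1, 0.5, 0.5]
width: 0.0853
```

Emit:
drive_tool(
  steps=[
    [0, 0, 0, 0, 1],
    [0, 0, 0, 0, 1],
  ],
)

```text
clock: 11.9
position: [0.5697, 0.195, 0.1189]
ee_rot: [-0.001, 0.833, -0.554, 0.001]
contact_force: [0.5, -0.1, 0.4]
width: 0.0854
```

```bash
python3 - <<'E'
from h import *
s=manip.get_state();c=manip.get_calibration("wrist");im=manip.get_image("wrist")
print(s["position"])
m=fitcap(im,c,.128,None)
a=np.linspace(0,2*np.pi,73)
P=np.c_[.5685+.03*np.cos(a),.1963+.03*np.sin(a),0*a+.128]
p=proj("wrist",P,c);print(p.min(0),p.max(0))
ov=im.copy()
for q in p: cv2.circle(ov,tuple(int(round(v)) for v in q),0,(0,0,255),-1)
cv2.imwrite("pics/j_ov.png",ov)
R=toolR(s);print(R.T@(np.array([.5685,.1963,.09])-s["position"])*1e3)
E
```

```text
[0.56969552 0.19497081 0.11894296]
green 10301 196 307 192 309
[196.27146674 210.18723421] [310.45928546 309.6823518 ]
[-1.69843369  0.64893054 28.94106055]
```

View pics/j_ov.png

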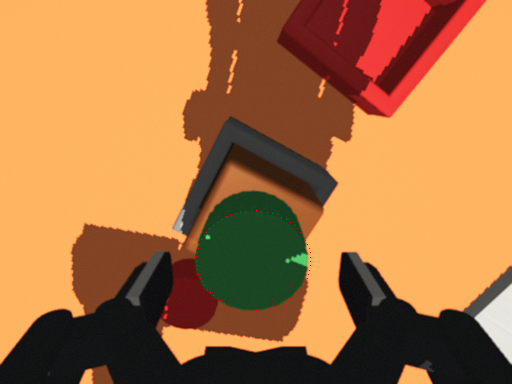

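Emit:
drive_tool(
  steps=[
    [-2.4, 0.5, 10, 0, 1],
    [-2.4, 0.5, 20, 0, 1],
    [-2.4, 0.5, 28, 0, 1],
    [-2.4, 0.5, 28, 0, 1],
    [-2.4, 0.5, 28, 0, 1],
  ],
)

```text
clock: 12.45
position: [0.5679, 0.1971, 0.0902]
ee_rot: [-0.0, 0.833, -0.554, 0.0]
contact_force: [-0.2, 0.5, 0.4]
width: 0.0852
```

```bash
python3 - <<'E'
from h import *
s=manip.get_state();c=manip.get_calibration("wrist");im=manip.get_image("wrist")
print(s["position"])
m=fitcap(im,c,.128,None)
a=np.linspace(0,2*np.pi,73)
P=np.c_[.5682+.03*np.cos(a),.197+.03*np.sin(a),0*a+.128]
p=proj("wrist",P,c);print(p.min(0),p.max(0))
cv2.imwrite("pics/k.png",im)
R=toolR(s);print(R.T@(np.array([.5682,.197,.09])-s["position"])*1e3)
E
```

```text
[0.56792952 0.19713706 0.09020744]
green 15174 188 324 208 351
[188.00051827 235.26703027] [326.77865363 350.67158692]
[ 0.2309419  -0.19631709  0.20760627]
```

View pics/k.png

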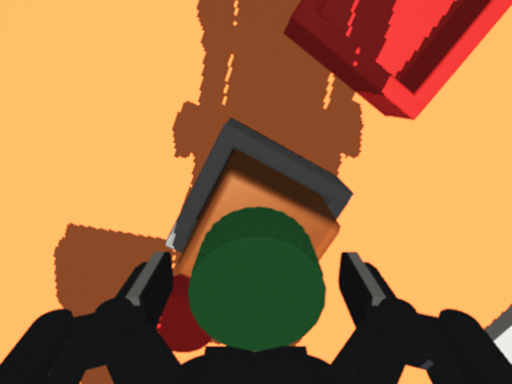

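Emit:
drive_tool(
  steps=[
    [0, 0, 0, 0, -1],
    [0, 0, 0, 0, -1],
    [0, 0, 0, 0, -1],
    [0, 0, 0, 0, -1],
    [0, 0, 0, 0, -1],
  ],
  squeeze=70,
)

```text
clock: 13.0
position: [0.5687, 0.197, 0.0914]
ee_rot: [-0.001, 0.833, -0.554, 0.001]
contact_force: [-0.1, -2.9, 5.2]
width: 0.0585
```

Emit:
drive_tool(
  steps=[
    [0, 0, 0, 0, -1],
    [0, 0, 0, 0, -1],
  ],
)

```text
clock: 13.2
position: [0.5687, 0.197, 0.0914]
ee_rot: [-0.001, 0.833, -0.554, 0.001]
contact_force: [-0.2, -0.5, 3.0]
width: 0.0586
```

```bash
python3 - <<'E'
from h import *
im=manip.get_image("scene");cv2.imwrite("pics/l_s.png",cv2.resize(im[140:250,220:340],None,fx=5,fy=5))
s=manip.get_state();print(s["moment"],s["contact_force"],s["qpos"].round(3))
E
```

```text
[-0.14724117 -0.00327073  0.00638768] [-0.9235628  -0.65297722  3.53464039] [ 2.180e-01  4.200e-01  1.653e+00 -1.000e-03  1.065e+00  1.392e+00]
```

View pics/l_s.png

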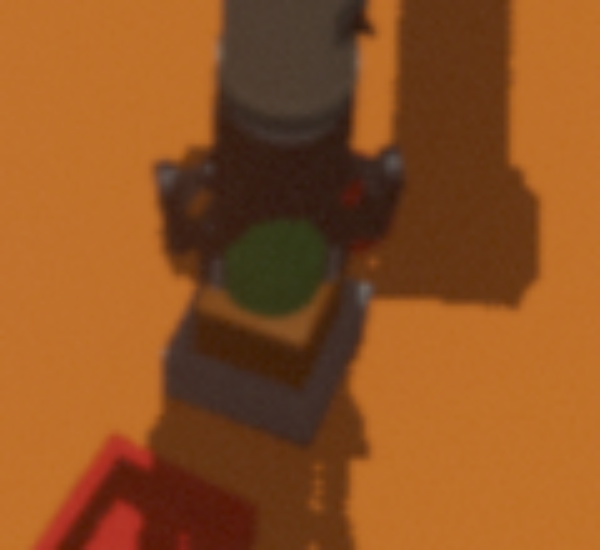

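Emit:
drive_tool(
  steps=[
    [0, 0, 0, -0.08, -1],
    [0, 0, 0, -0.16, -1],
    [0, 0, 0, -0.24, -1],
    [0, 0, 0, -0.32, -1],
    [0, 0, 0, -0.4, -1],
  ],
)

```text
clock: 13.75
position: [0.5694, 0.1976, 0.0922]
ee_rot: [-0.002, 0.927, -0.376, 0.002]
contact_force: [-0.8, -0.5, 6.5]
width: 0.0582
```

```bash
python3 - <<'E'
from h import *
s=manip.get_state();print(s["moment"],s["contact_force"],s["qpos"].round(3));R=toolR(s);print(np.arctan2(R[1,0],R[0,0]),R[2])
cv2.imwrite("pics/m.png",manip.get_image("wrist"))
E
```

```text
[-0.00150893  0.08714874 -0.07855521] [-0.76323509 -0.52818262  6.50480143] [2.180e-01 4.200e-01 1.652e+00 1.000e-03 1.065e+00 9.890e-01]
-0.7710050047817676 [ 0.00225952 -0.00428505 -0.99998827]
```

View pics/m.png

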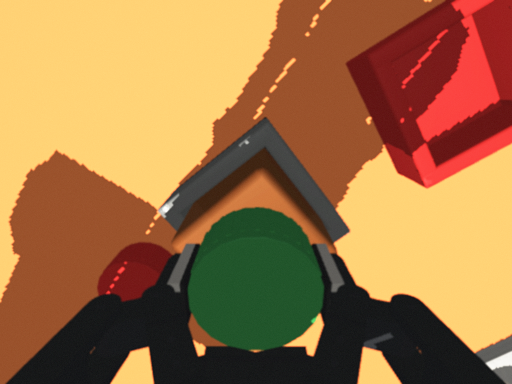

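Emit:
drive_tool(
  steps=[
    [0, 0, 0, -0.08, -1],
    [0, 0, 0, -0.16, -1],
    [0, 0, 0, -0.24, -1],
    [0, 0, 0, -0.32, -1],
    [0, 0, 0, -0.4, -1],
  ],
)

```text
clock: 14.3
position: [0.5696, 0.1984, 0.0931]
ee_rot: [-0.002, 0.983, -0.182, 0.002]
contact_force: [-1.5, 0.7, 7.8]
width: 0.059
```

Emit:
drive_tool(
  steps=[
    [0, 0, 0, -0.08, -1],
    [0, 0, 0, -0.16, -1],
    [0, 0, 0, -0.24, -1],
    [0, 0, 0, -0.32, -1],
    [0, 0, 0, -0.4, -1],
  ],
)

```text
clock: 14.8
position: [0.5688, 0.1986, 0.0932]
ee_rot: [-0.002, 1.0, 0.019, 0.002]
contact_force: [-2.1, -0.2, 5.7]
width: 0.0585
```

```bash
python3 - <<'E'
from h import *
s=manip.get_state();print(s["moment"],s["contact_force"],s["qpos"].round(3));R=toolR(s);print(np.arctan2(R[1,0],R[0,0]),R[2])
cv2.imwrite("pics/n.png",manip.get_image("wrist"))
E
```

```text
[-0.15232146  0.37863044 -0.06611479] [-2.13438145 -0.17429846  5.67896068] [0.219 0.418 1.651 0.003 1.068 0.18 ]
0.03760715525780829 [ 0.00390487 -0.00301475 -0.99998783]
```

View pics/n.png

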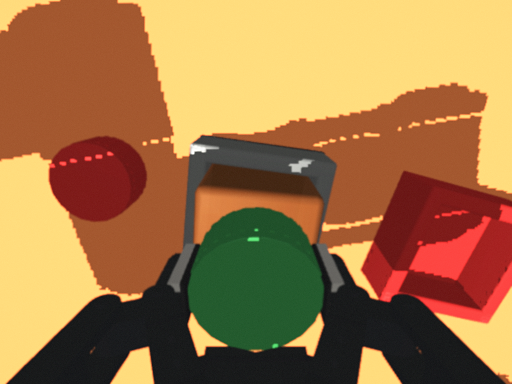

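Emit:
drive_tool(
  steps=[
    [0, 0, 0, -0.06, -1],
    [0, 0, 0, -0.12, -1],
    [0, 0, 0, -0.12, -1],
  ],
)

```text
clock: 15.15
position: [0.5685, 0.1986, 0.0932]
ee_rot: [-0.001, 0.997, 0.079, 0.002]
contact_force: [-1.6, -1.1, 4.1]
width: 0.0591
```

Emit:
drive_tool(
  steps=[
    [0, 0, -1, 0, -1],
    [0, 0, -2, 0, -1],
    [0, 0, -3, 0, -1],
    [0, 0, -3, 0, -1],
  ],
)

```text
clock: 15.55
position: [0.5683, 0.1986, 0.096]
ee_rot: [-0.001, 0.997, 0.079, 0.002]
contact_force: [-0.7, -0.6, -0.9]
width: 0.0586
```

```bash
python3 - <<'E'
from h import *
s=manip.get_state();print(s["moment"],s["contact_force"],s["qpos"].round(3));R=toolR(s);print(np.arctan2(R[1,0],R[0,0]))
E
```

```text
[-0.08924177  0.09181911 -0.00128509] [-0.70427414 -0.62660053 -0.8949899 ] [0.219 0.416 1.648 0.003 1.075 0.06 ]
0.1581643476933836
```

Emit:
drive_tool(
  steps=[
    [0, 0, -1, 0, -1],
    [0, 0, -2, 0, -1],
    [0, 0, -3, 0, -1],
    [0, 0, -3, 0, -1],
  ],
)

```text
clock: 15.95
position: [0.5684, 0.1986, 0.0992]
ee_rot: [-0.001, 0.997, 0.079, 0.002]
contact_force: [0.4, 0.4, -0.3]
width: 0.0587
```

```bash
python3 - <<'E'
from h import *
s=manip.get_state();print(s["moment"],s["contact_force"])
cv2.imwrite("pics/o.png",manip.get_image("wrist"))
s=manip.get_state();print(s["moment"],s["contact_force"])
im=manip.get_image("scene");cv2.imwrite("pics/o_s.png",cv2.resize(im[140:250,220:340],None,fx=5,fy=5))
E
```

```text
[-0.07135891  0.06500569 -0.02416626] [ 0.41933317  0.4014894  -0.32832534]
[-0.10247337  0.05642449 -0.03501222] [-0.20140755 -0.02557934 -0.65879937]
```

View pics/o.png

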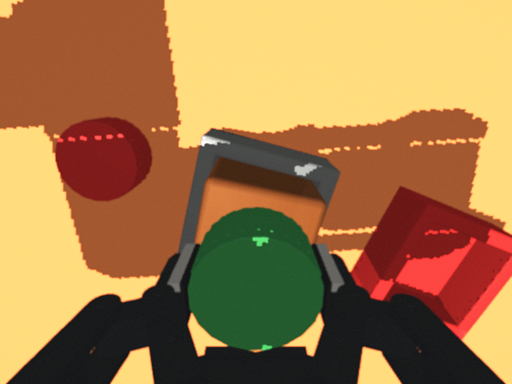

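View pics/o_s.png

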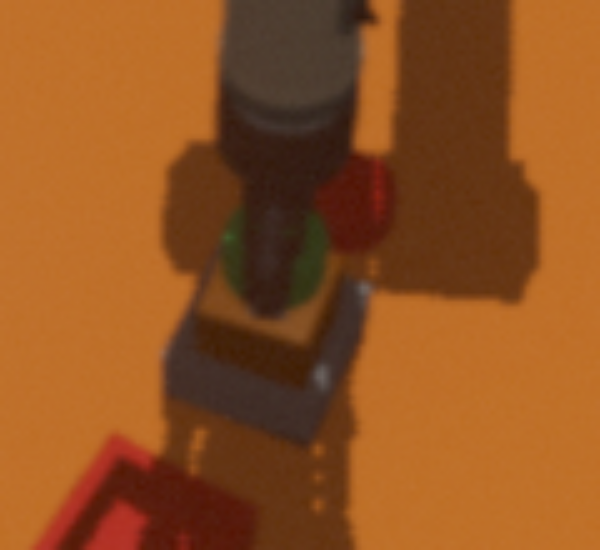

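Emit:
drive_tool(
  steps=[
    [0, 0, -5, 0, -1],
    [0, 0, -12, 0, -1],
    [0, 0, -22, 0, -1],
    [0, 0, -32, 0, -1],
    [0, 0, -42, 0, -1],
  ],
)

```text
clock: 16.55
position: [0.5686, 0.1985, 0.1425]
ee_rot: [-0.001, 0.997, 0.079, 0.002]
contact_force: [0.6, -0.1, 0.1]
width: 0.0587
```

Emit:
drive_tool(
  steps=[
    [0, 0, 0, 0, -1],
    [0, 0, 0, 0, -1],
    [0, 0, 0, 0, -1],
    [0, 0, 0, 0, -1],
  ],
)

```text
clock: 16.95
position: [0.5682, 0.1985, 0.1419]
ee_rot: [-0.001, 0.997, 0.079, 0.002]
contact_force: [1.0, -0.4, -1.1]
width: 0.0589
```

```bash
python3 - <<'E'
from h import *
s=manip.get_state();print(s["contact_force"],s["width"])
cv2.imwrite("pics/p.png",manip.get_image("wrist"))
im=manip.get_image("scene");cv2.imwrite("pics/p_s.png",cv2.resize(im[120:250,90:350],None,fx=3,fy=3,interpolation=cv2.INTER_CUBIC))
cv2.imwrite("pics/p_s2.png",cv2.resize(im[140:240,230:330],None,fx=6,fy=6,interpolation=cv2.INTER_CUBIC))
im=manip.get_image("top");cv2.imwrite("pics/p_t.png",im)
s=manip.get_state();print(s["position"],s["qd"].round(3),toolR(s)[2])
E
```

```text
[ 1.02041365 -0.37988979 -1.13275866] 0.058946587878511245
[0.56837592 0.19851154 0.14204273] [-0.    -0.002 -0.004  0.     0.001  0.001] [ 0.00386377 -0.00255586 -0.99998927]
```

View pics/p.png

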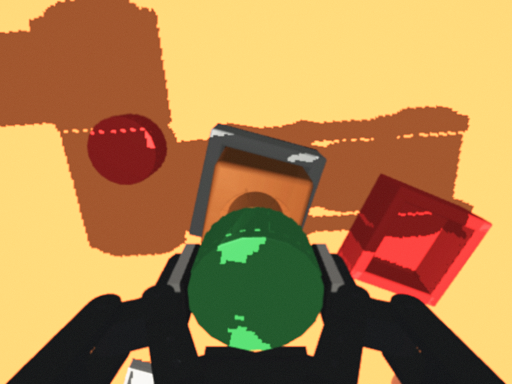

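View pics/p_s.png

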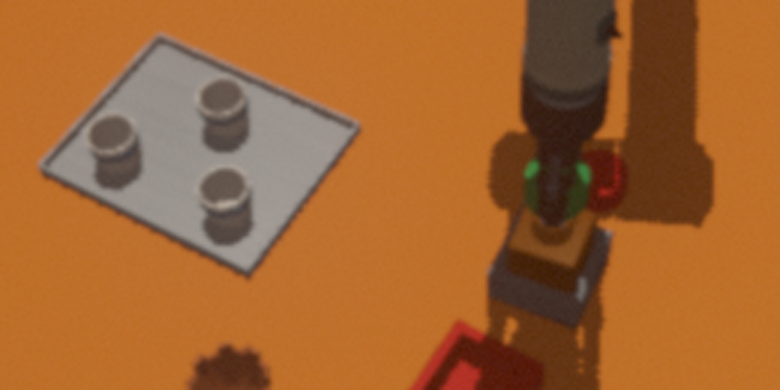

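View pics/p_s2.png

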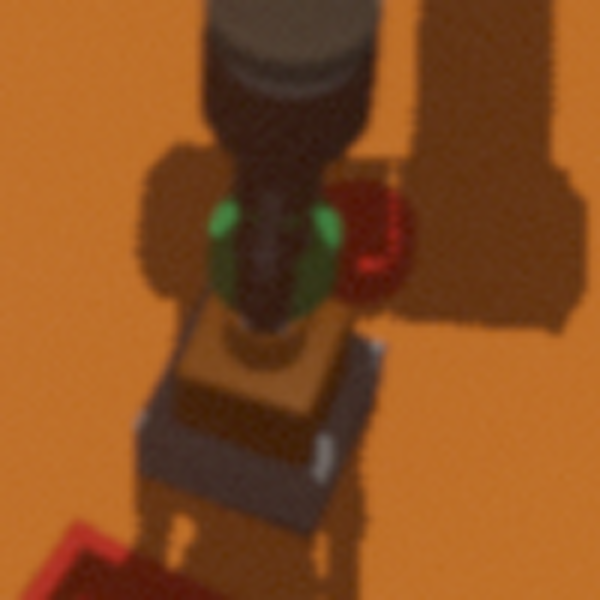

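View pics/p_t.png

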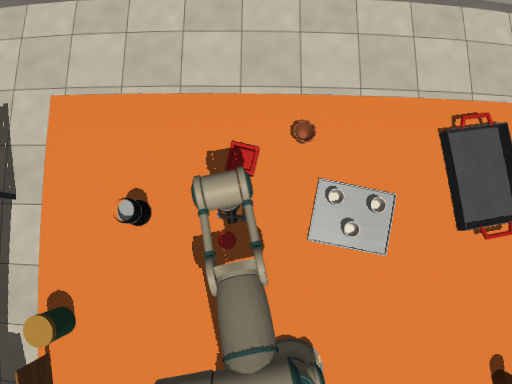

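```bash
python3 -c "
from rig import manip
print(manip.sign_off())"
```

```text
the job is handed in; nothing more can be done
None
```

I moved the cup from the green cap to the free place on the steel tray, where it stands upright and released. I then gripped the cap at 70 N, turned it about 1.33 rad anticlockwise, lifted it off and handed the job in at about 17 s.

- **Cap:** it is held level, with the tool tilted under 0.01 rad. Its lower edge is about 26 mm above the mouth. I worked that height out from the 50 mm the tool rose, assuming little slip in the fingers; I did not measure it directly.
- **Jar:** in the last pictures it sits down in its holder with the open neck visible under the cap. The wrist force during the lift stayed near 1 N, too little to be carrying the jar.
- **Bystanders:** both tray cups, the burner and the grinder look unmoved in the last top picture.
- **Checks:** none failed. The cup and cap fits disagreed between views by 1–4 mm, and I corrected each from close wrist pictures before gripping. The hand-in reports no verdict.

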